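# Check a gearbox transport frame for squareness by its diagonals

## Robot

A 6-joint arm with a two-finger parallel gripper is mounted at the origin on the work surface. World frame = base frame: x ahead of the robot, y to its left, z up, the work surface at z = 0. Lengths are in m, angles in rad, forces in N, time in s.
With the tool pointing down it reaches from about 0.35 to 0.775 m from the base axis. Payload 5.5 kg.
Tool frame: the origin (TCP) lies between the finger pads; the fingertips stand 8 mm ahead of it and the grasp point (between the pads) lies 11 mm behind it; z points along the fingers, y is the line along which they close (so a half turn about z gives the same grasp; the last joint's range is limited). The gripper opens to 85 mm and grips with 20 to 120 N. Pads are 22 mm wide; open, the fingers measure 114 mm over their backs; the gripper's body (76 mm by 85 mm) begins 54 mm behind the grasp point. The pads swing forward as they close: fully open they stand 13 mm farther back than shut.
Start: joints at [1.054, 0.313, 0.046, 1.304, 0, 1.431], TCP at [0.212, 0.535, 0.239] pointing down, gripper open.
Joint ranges: [-2.76, 2.76], [-0.86, 1.69], [-1.03, 1.26], [-2.2, 2.34], [-1.47, 1.5], [-3.14, 3.14]. Speed limits (rad/s): [2.57, 2.57, 3.14, 3.14, 3.14, 3.14].

## Interface

Orientations are given as a unit quaternion [w, x, y, z].
In Python, from workcell import status, vision, job gives the robot as it stands. The module is installed in compiled form; this text tells all that it offers.
- The arm moves only by the tool apply_moves, never from a script. Its argument "moves" is one flat list of numbers, 6 for each row, row after row: the shift along the world's x, y, z in units of 25 mm (1.0 is 25 mm), then the turn, a rotation vector about the world's x, y, z in rad. In form: [x, y, z, rx, ry, rz, x, y, z, rx, ry, rz, ...]. A call has 1 to 20 rows; each row is the pose to reach, as a shift and turn from the pose commanded when the call began; what a row does not reach only later rows make up. A row lasts 1/12 s, in which the tool goes at most 41.7 mm and 7.16 degrees, less where a joint would pass 70% of its speed; a pose out of reach is approached as far as the arm can. A call with a gripper value outside its range is refused whole. "claw" is the opening in per cent of the stroke, from 0 (shut) to 100 (fully open), set as the call begins (left out, the last holds). The fingers move at their own pace and stop on an object; "newtons" is the grip in N (left out, the last holds). Time passes only in rows, so rows that repeat a pose let the fingers close. It gives the time, the measured TCP pose, the force, the opening and the grip force at its end, in the units of the state.
- status.get_state(): the state, without advancing time (a new reading comes with each control period).
- vision.read_camera(name): name is "scene" or "side" or "wrist"; returns a dict with "image" (384x512x3 uint8, blue, green, red), "camera_matrix" (3x3 intrinsics, pixels), "camera_from_world" (4x4, takes a point from world to camera coordinates). Camera axes: x right, y down, z forward; pixel columns grow to the right and rows downward; lengths in m; the calibration is good to about 2 mm. The wrist camera is an equidistant fisheye: a pixel r from the principal point sees the ray r / f radians off the axis. A picture is of the moment at which its call begins. There is no depth.
- job.hand_in(): hands the job in; it is judged then, once.
The state is a dict: "clock": time; "joint_pos": joint angles; "qvel": joint speeds; "tau": joint torques, N m; "tcp_pos": TCP position; "orientation": TCP orientation; "wrist_force": force on the tool from outside, world axes, zero at the start; "ft_torque": the same for the moment, N m; "finger_gap": finger opening in m; "grip_force": force on a finger pad.
Only numpy, scipy, OpenCV 4.12 (cv2) and the standard library are available. Lean on these libraries where they do the work, as an engineer would, in place of code of your own. Each camera call takes 0.05 s, during which the arm holds its last target. There are 200 camera calls.

## Task

The grey four-cornered frame on the inspection bench has been knocked out of square; check its two diagonals with the long slide rule, leaving the short rule where it is. First lay the long rule flat across the frame over the two bolt holes of the shorter diagonal and keep it still there for a second; then lay it in the same way over the two holes of the longer diagonal and leave it there, so the inspector sees which way the frame is racked.

Things in the scene. Friction and masses are not known exactly. Their poses are not given: they have to be found in the camera images.
- long_rule: aluminium slide rule: flat bar 360 x 26 x 8 mm, ticks on one edge, dark slide locked at mid-length: foot 46 x 28 mm up to 18 mm above the underside, on it a black grip block 40 mm along the bar, 24 mm across, top at 40 mm. Origin: centre of the underside; x along the bar, y across, z up. Ends alike. Lies flat, ticks up; about 0.28 kg.
- short_rule: bystander: a rule of the same make and cross-section with the same slide and block, but its bar is only 200 mm long. Origin: centre of the underside; x along the bar, y across, z up.
- corner_1 (a point): bolt-hole centre in a corner lug, on the top face (25 mm above the bench) of the grey diamond-shaped frame; corners are numbered in order round it, so 1-3 and 2-4 are its diagonals, about 40 mm different in length. The frame is fixed to the bench and may be turned any way.
- corner_2 (a point): bolt-hole centre in a corner lug, on the top face (25 mm above the bench) of the grey diamond-shaped frame; next round from corner_1. Rails 22 mm wide and 25 mm high, 200 mm from hole to hole, open in the middle.
- corner_3 (a point): bolt-hole centre in a corner lug, on the top face (25 mm above the bench) of the grey diamond-shaped frame; opposite corner_1. The lugs are round, 34 mm in diameter, level with the rails; the rule lies on them.
- corner_4 (a point): bolt-hole centre in a corner lug, on the top face (25 mm above the bench) of the grey diamond-shaped frame; opposite corner_2.

How it is judged:
On the way:
1. the long rule lies flat and still on the frame across the shorter diagonal, its centreline within 15 mm of both bolt holes and the bar reaching over both (y of corner_2 in the frame of long_rule between -0.015 and 0.015 m and x of corner_2 in the frame of long_rule between -0.18 and 0.18 m and z of corner_2 in the frame of long_rule between -0.006 and 0.006 m and y of corner_4 in the frame of long_rule between -0.015 and 0.015 m and x of corner_4 in the frame of long_rule between -0.18 and 0.18 m and z of corner_4 in the frame of long_rule between -0.006 and 0.006 m and linear speed of long_rule below 0.02 m/s and angular speed of long_rule below 0.1 rad/s), for 0.4 s.
At the end, for the whole second after the job is handed in: the long rule is released and at rest, lying on the frame's top across the longer diagonal, its centreline within 15 mm (sideways) of both bolt holes and the bar reaching over both, its underside within 6 mm of the lug tops; the short rule has not been moved by 20 mm or more (y of corner_1 in the frame of long_rule between -0.015 and 0.015 m and x of corner_1 in the frame of long_rule between -0.18 and 0.18 m and z of corner_1 in the frame of long_rule between -0.006 and 0.006 m and y of corner_3 in the frame of long_rule between -0.015 and 0.015 m and x of corner_3 in the frame of long_rule between -0.18 and 0.18 m and z of corner_3 in the frame of long_rule between -0.006 and 0.006 m and linear speed of long_rule below 0.02 m/s and angular speed of long_rule below 0.1 rad/s); the robot touches nothing.
It fails at once if the short rule is moved by 20 mm or more (distance of short_rule from where it was at the start of the episode above 0.02 m).
It also fails if it takes over 45 s, if anything falls off the work surface, if the arm or the gripper's body presses on something with over 40 N, if the wrist force passes 120 N, or if a joint passes its speed limit or range.

## Working session

There is one attempt and no reset: what is moved stays moved. The work goes in short steps, Python scripts to look and compute and a tool call to move; the robot and the scene stay as the last step left them, time stands still between calls to the robot, and variables do not carry over. Pictures are saved under pics/ and viewed, at most 10 in all, crops included, and the job is handed in when it is done.

Besides the shell and the picture viewer there is one more tool, called after "Call:" by a JSON object that holds its "fn" and its "kwargs". apply_moves: Moves the arm, as the interface text tells. Its arguments: {"type":"object","properties":{"moves":{"type":"array","items":{"type":"number"}},"claw":{"type":"number"},"newtons":{"type":"number"}},"required":["moves"]}

```bash
mkdir -p pics; python3 - <<'E'
from workcell import status, vision
import cv2,pickle
d={n:vision.read_camera(n) for n in("scene","side","wrist")}
pickle.dump(d,open('c0.pkl','wb'))
for n in d: cv2.imwrite(f'pics/{n}0.png',d[n]["image"])
print(d['scene']['camera_matrix'],d['scene']['camera_from_world'],d['wrist']['camera_matrix'],status.get_state())
E
```

```text
[[456.29916772   0.         254.9522821 ]
 [  0.         456.29916772 196.82615099]
 [  0.           0.           1.        ]] [[-0.03919303  0.99910498 -0.0159105   0.03322861]
 [ 0.74238155  0.01845707 -0.66972306 -0.39538661]
 [-0.66882998 -0.03806013 -0.74244049  1.44035049]
 [ 0.          0.          0.          1.        ]] [[297.31863964   0.         258.71961272]
 [  0.         297.31863964 189.76634237]
 [  0.           0.           1.        ]] {'clock': 0.15, 'joint_pos': array([ 1.05436847e+00,  3.13819773e-01,  4.52395851e-02,  1.30359987e+00,
       -5.28793303e-06,  1.43119607e+00]), 'qvel': array([-1.05452377e-03, -2.31529176e-03,  2.61337593e-03, -8.95785815e-04,
        6.59782467e-05,  1.72796017e-05]), 'tau': array([ 9.37530167e-04, -4.81065166e+01,  2.98815036e+01,  1.38909012e-02,
       -1.85057470e-04,  4.40522626e-06]), 'tcp_pos': array([0.21140933, 0.5343254 , 0.23861818]), 'orientation': array([-2.20390196e-04,  1.87300954e-01,  9.82302333e-01, -6.55827775e-04]), 'wrist_force': array([ 0.61592132,  0.34391978, -0.01256075]), 'ft_torque': array([ 0.071564  , -0.0494087 , -0.02355241]), 'grip_force': 0.0, 'finger_gap': 0.08500461234562583}
```

View pics/scene0.png

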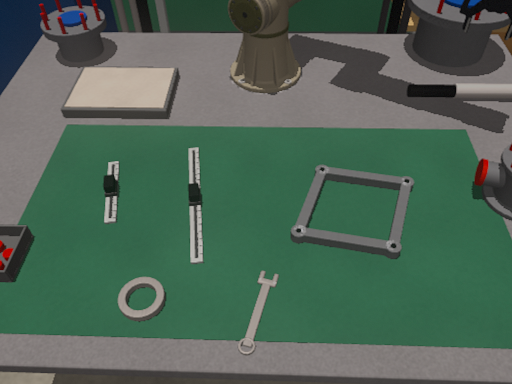

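View pics/side0.png

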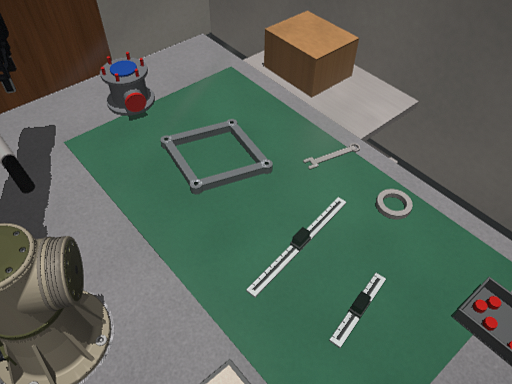

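The scene view shows frame holes at about (322,170), (407,182), (394,246) and (298,231). The long rule runs from (194,150) to (197,260), with its block at (194,193). The short rule is on the left, around (111,190). The side view shows holes at about (166,141), (232,124), (268,164) and (196,185), and the long rule from (251,292) to (342,200).

```bash
cat >h.py <<'E'
import numpy as np,cv2
def onplane(c,uv,z):
    K=c['camera_matrix'];T=c['camera_from_world'];R=T[:3,:3];o=-R.T@T[:3,3]
    d=R.T@np.linalg.inv(K)@np.array([*uv,1.]);return o+d*(z-o[2])/d[2]
def fish(c,uv,z):
    K=c['camera_matrix'];T=c['camera_from_world'];R=T[:3,:3];o=-R.T@T[:3,3]
    p=(np.array(uv)-K[:2,2])/K[0,0];r=np.linalg.norm(p)
    d=R.T@np.array([*(p/r*np.sin(r)),np.cos(r)]);return o+d*(z-o[2])/d[2]
def project_fish(c,P):
    K=c['camera_matrix'];T=c['camera_from_world'];q=T[:3,:3]@np.array(P)+T[:3,3]
    t=np.arctan2(np.hypot(q[0],q[1]),q[2]);return K[:2,2]+K[0,0]*t*q[:2]/np.hypot(q[0],q[1])
E
python3 - <<'E'
import pickle;from h import *
d=pickle.load(open('c0.pkl','rb'))
np.set_printoptions(precision=4,suppress=True)
for n,H,L,g in(('scene',[(322,170),(407,182),(394,246),(298,231)],[(194,149),(197,260)],(194,187)),('side',[(196,185),(166,141),(232,124),(268,164)],[(251,292),(342,200)],(301,236))):
    h=np.array([onplane(d[n],p,.025) for p in H]);print(n,h[:,:2].tolist())
    print('sides',[np.linalg.norm(h[i]-h[i-3]) for i in range(4)],'diag',np.linalg.norm(h[0]-h[2]),np.linalg.norm(h[1]-h[3]))
    l=np.array([onplane(d[n],p,.008) for p in L]);print(l,l.mean(0),np.linalg.norm(l[1]-l[0]),onplane(d[n],g,.04))
# zoom frame
im=d['scene']['image'][140:270,170:430];cv2.imwrite('pics/z.png',cv2.resize(im,None,fx=3,fy=3,interpolation=2))
E
```

```text
scene [[0.46388820975142997, 0.14798085063786076], [0.4995347135587347, 0.34511734083069023], [0.6862655289271461, 0.2844135747988161], [0.6521248703347314, 0.08548267614916508]]
sides [np.float64(0.2003333946181508), np.float64(0.19635005632442346), np.float64(0.2018392603203885), np.float64(0.19834077291866262)] diag 0.26089377207161857 0.30115430438433266
[[ 0.3763 -0.1774  0.008 ]
 [ 0.7214 -0.1265  0.008 ]] [ 0.5488 -0.1519  0.008 ] 0.34883850902744107 [ 0.5419 -0.1523  0.04  ]
side [[0.4543043828638706, 0.1421234476625225], [0.4878253323187927, 0.3356384446987626], [0.6785120956170684, 0.27424184072075297], [0.64903526095226, 0.07980733590764444]]
sides [np.float64(0.19639681293314168), np.float64(0.20032719405314187), np.float64(0.1966561985897601), np.float64(0.2044588287781226)] diag 0.2602390597937011 0.3023874953024688
[[ 0.3696 -0.1805  0.008 ]
 [ 0.7202 -0.1297  0.008 ]] [ 0.5449 -0.1551  0.008 ] 0.35430876280109613 [ 0.5403 -0.1581  0.04  ]
```

View pics/z.png

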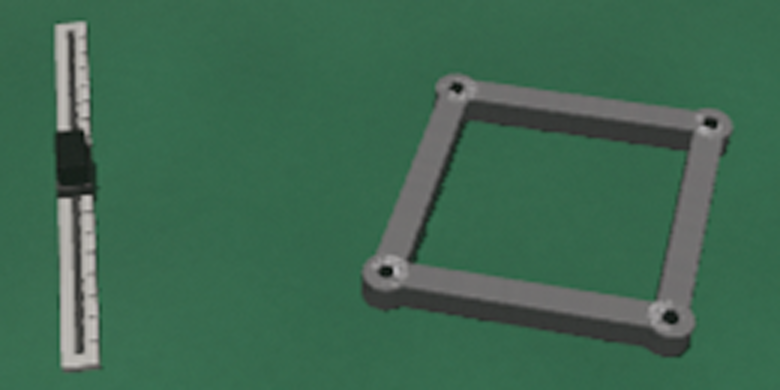

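The zoomed crop confirms the hole positions to within about 1 px. The short diagonal runs from (0.464,0.148) to (0.686,0.284). I'll move above the frame for a closer look, turning the tool towards the rule's angle on the way.

Call:
{"fn": "apply_moves", "kwargs": {"moves": [11.6,-13.4,3,0,0,0.5,11.6,-13.4,3,0,0,0.5,11.6,-13.4,3,0,0,0.5,11.6,-13.4,3,0,0,0.5,11.6,-13.4,3,0,0,0.5,11.6,-13.4,3,0,0,0.5,11.6,-13.4,3,0,0,0.5,11.6,-13.4,3,0,0,0.5,11.6,-13.4,3,0,0,0.5,11.6,-13.4,3,0,0,0.5,11.6,-13.4,3,0,0,0.5,11.6,-13.4,3,0,0,0.5,11.6,-13.4,3,0,0,0.5,11.6,-13.4,3,0,0,0.5,11.6,-13.4,3,0,0,0.5,11.6,-13.4,3,0,0,0.5], "claw": 100}}

```text
clock: 1.48
tcp_pos: [0.5004, 0.2009, 0.3141]
orientation: [-0.0, -0.063, 0.998, 0.0]
wrist_force: [-1.0, -0.1, 0.8]
finger_gap: 0.0852
grip_force: 0.0
```

```bash
python3 - <<'E'
from workcell import status, vision
import cv2,pickle
from h import *
c=vision.read_camera("wrist");pickle.dump(c,open('w1.pkl','wb'))
im=c['image'];cv2.imwrite('pics/w1.png',cv2.resize(im,(800,600),interpolation=2))
s=status.get_state();print(s['clock'],s['tcp_pos'],s['orientation'],s['joint_pos'])
for P in[(.46,.145,.025),(.494,.34,.025),(.682,.28,.025),(.65,.083,.025),(.547,-.153,.04)]:print(project_fish(c,P)*800/512)
E
```

```text
1.5333 [0.50048472 0.20097302 0.31421714] [-2.59790384e-04 -6.27594525e-02  9.98028644e-01  9.69292104e-05] [2.32812802e-01 2.34360496e-01 1.22137378e-01 1.45905250e+00
 2.78973582e-04 1.07211281e-01]
[348.64651268 190.04770029]
[548.51486617 253.46134427]
[456.25850416 418.17075009]
[273.53504512 369.58758058]
[ 74.08319129 254.31303633]
```

View pics/w1.png

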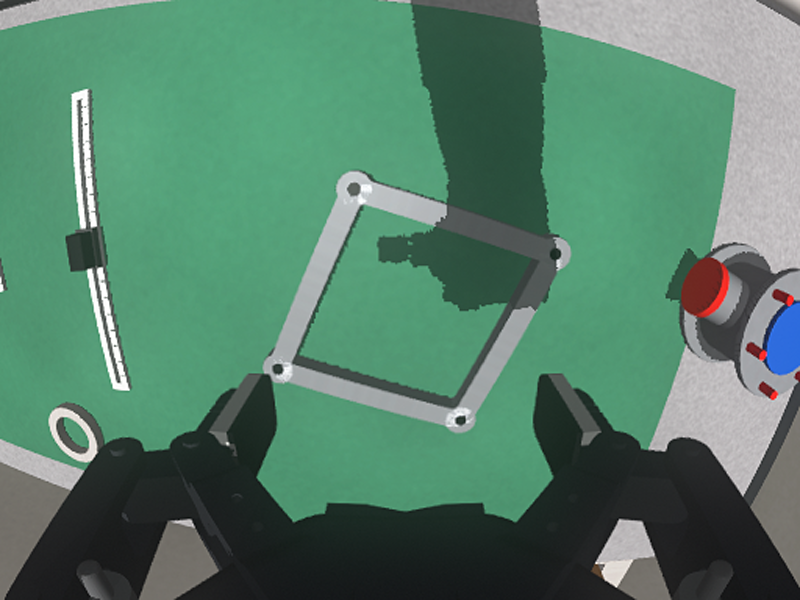

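The wrist view shows the holes at (354,189), (556,254), (460,420) and (278,369). The rule runs from (81,91) to (121,388), and its block top is near (82,250).

```bash
python3 - <<'E'
import pickle;from h import *
np.set_printoptions(precision=4,suppress=True)
c=pickle.load(open('w1.pkl','rb'));f=lambda u,v,z:fish(c,((u+.5)/1.5625-.5,(v+.5)/1.5625-.5),z)[:2]
h=np.array([f(*p,.025) for p in[(354,189),(556,254),(460,420),(278,369)]]);print(h)
print('sides',[np.linalg.norm(h[i]-h[i-3]) for i in range(4)],'diag',np.linalg.norm(h[0]-h[2]),np.linalg.norm(h[1]-h[3]))
m=lambda a,b:((a+b)/2,np.arctan2(*(b-a)[::-1]),np.linalg.norm(b-a))
print(m(h[0],h[2]),m(h[3],h[1]))
print(m(f(81,91,.008),f(121,388,.008)),f(82,250,.04))
E
```

```text
[[0.4583 0.1495]
 [0.4932 0.3474]
 [0.6836 0.2841]
 [0.6483 0.0875]]
sides [np.float64(0.200944160864013), np.float64(0.20064411969471602), np.float64(0.19969439325363478), np.float64(0.19983800118728587)] diag 0.2624192326240142 0.30262828100856615
(array([0.5709, 0.2168]), np.float64(0.5384659563630473), np.float64(0.2624192326240142)) (array([0.5707, 0.2175]), np.float64(2.1088648984394216), np.float64(0.30262828100856615))
(array([ 0.5444, -0.151 ]), np.float64(0.14243961401444782), np.float64(0.35631038830383427)) [ 0.5409 -0.1411]
```

Call:
{"fn": "apply_moves", "kwargs": {"moves": [1.8,-14.1,-7,0,0,0.016,1.8,-14.1,-7,0,0,0.016,1.8,-14.1,-7,0,0,0.016,1.8,-14.1,-7,0,0,0.016,1.8,-14.1,-7,0,0,0.016,1.8,-14.1,-7,0,0,0.016,1.8,-14.1,-7,0,0,0.016,1.8,-14.1,-7,0,0,0.016,1.8,-14.1,-7,0,0,0.016,1.8,-14.1,-7,0,0,0.016,1.8,-14.1,-7,0,0,0.016,1.8,-14.1,-7,0,0,0.016,1.8,-14.1,-7,0,0,0.016,1.8,-14.1,-7,0,0,0.016]}}

```text
clock: 2.7
tcp_pos: [0.5469, -0.1512, 0.1402]
orientation: [0.0, -0.071, 0.997, -0.0]
wrist_force: [-0.3, 0.0, -0.3]
finger_gap: 0.0854
grip_force: 0.0
```

```bash
python3 - <<'E'
from workcell import status, vision
import cv2,pickle
from h import *
c=vision.read_camera("wrist");pickle.dump(c,open('w2.pkl','wb'))
im=c['image'];cv2.imwrite('pics/w2.png',cv2.resize(im,(800,600),interpolation=2))
s=status.get_state();print(s['clock'],s['tcp_pos'],s['orientation'],s['joint_pos'])
E
```

```text
2.75 [ 0.54704559 -0.15124705  0.14030533] [ 6.29217661e-04 -7.07469985e-02  9.97494081e-01 -1.59892687e-04] [-4.11320505e-01  3.45354398e-01 -1.56068976e-01  1.06810969e+00
  3.00158376e-04 -5.52932642e-01]
```

View pics/w2.png

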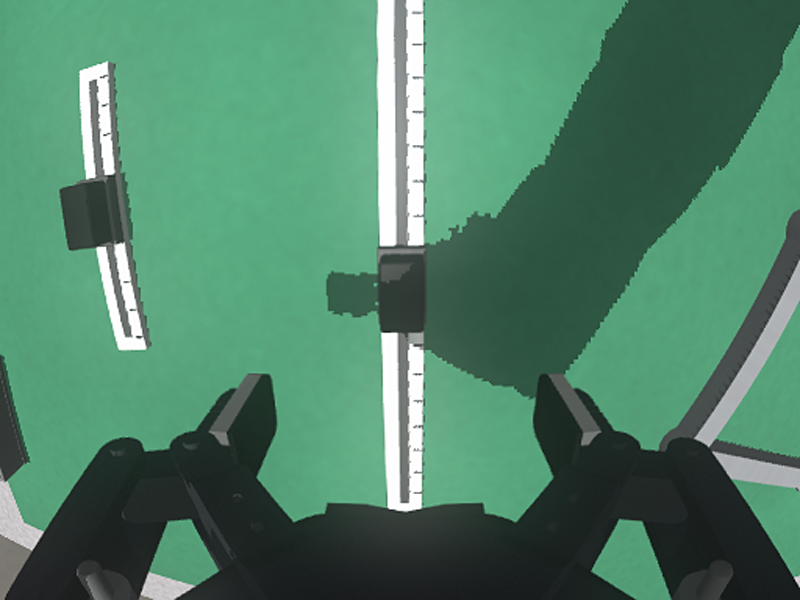

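The long rule is centred between the fingers and parallel to them. Its block top spans about (380-424, 262-332), and the short rule is well clear on the left.

```bash
python3 - <<'E'
import pickle;from h import *
np.set_printoptions(precision=4,suppress=True)
c=pickle.load(open('w2.pkl','rb'));f=lambda u,v,z:fish(c,((u+.5)/1.5625-.5,(v+.5)/1.5625-.5),z)[:2]
print([f(*p,.04) for p in((380,332),(424,332),(402,297),(402,256))],[f(*p,.008) for p in((378,60),(427,60),(382,240),(426,240),(387,480),(423,480))],[f(*p,.018) for p in((402,246),)])
a=(f(402,60,.008)+0);b=f(405,480,.008);print(np.arctan2(*(b-a)[::-1]))
E
```

```text
[array([ 0.5656, -0.1618]), array([ 0.5622, -0.1382]), array([ 0.5442, -0.1528]), array([ 0.5223, -0.1559])] [array([ 0.4176, -0.1845]), array([ 0.4138, -0.1572]), array([ 0.5212, -0.1679]), array([ 0.5176, -0.1426]), array([ 0.6933, -0.143 ]), array([ 0.6896, -0.1171])] [array([ 0.5212, -0.1561])]
0.1478531290815367
```

Call:
{"fn": "apply_moves", "kwargs": {"moves": [-0.12,-0.06,-1.5,0,0,0,-0.12,-0.06,-3,0,0,0,-0.12,-0.06,-4,0,0,0,-0.12,-0.06,-4.4,0,0,0,-0.12,-0.06,-4.4,0,0,0,-0.12,-0.06,-4.4,0,0,0]}}

```text
clock: 3.25
tcp_pos: [0.5441, -0.1538, 0.0302]
orientation: [0.0, -0.07, 0.998, -0.0]
wrist_force: [-0.4, 0.8, 0.7]
finger_gap: 0.0854
grip_force: 0.0
```

Call:
{"fn": "apply_moves", "kwargs": {"moves": [0,0,0,0,0,0,0,0,0,0,0,0,0,0,0,0,0,0,0,0,0,0,0,0,0,0,0,0,0,0,0,0,0,0,0,0,0,0,0,0,0,0,0,0,0,0,0,0,0,0,0,0,0,0,0,0,0,0,0,0], "claw": 0, "newtons": 60}}

```text
clock: 4.08
tcp_pos: [0.5441, -0.1544, 0.0303]
orientation: [0.001, -0.07, 0.998, -0.0]
wrist_force: [-0.6, 0.7, 5.8]
finger_gap: 0.0224
grip_force: 59.4
```

Call:
{"fn": "apply_moves", "kwargs": {"moves": [0,0,1,0,0,0,0,0,2,0,0,0,0,0,3.2,0,0,0,0.1,1.3,3.2,0,0,0.03,0.2,2.7,3.2,0,0,0.07,0.3,4.1,3.2,0,0,0.11,0.4,5.5,3.2,0,0,0.15,0.5,6.9,3.2,0,0,0.19,0.6,8.3,3.2,0,0,0.23,0.7,9.7,3.2,0,0,0.27,0.8,11.1,3.2,0,0,0.31,0.9,12.5,3.2,0,0,0.35,1,13.7,3.2,0,0,0.37,1.07,14.4,3.2,0,0,0.393,1.07,14.8,3.2,0,0,0.393,1.07,14.8,2.5,0,0,0.393,1.07,14.8,2,0,0,0.393,1.07,14.8,2,0,0,0.393,1.07,14.8,2,0,0,0.393]}}

```text
clock: 5.67
tcp_pos: [0.5692, 0.2148, 0.0783]
orientation: [-0.002, -0.262, 0.965, -0.0]
wrist_force: [0.6, -0.3, -1.7]
finger_gap: 0.0223
grip_force: 59.5
```

```bash
python3 - <<'E'
from workcell import status, vision
import cv2,pickle
from h import *
c=vision.read_camera("wrist");pickle.dump(c,open('w3.pkl','wb'))
im=c['image'];cv2.imwrite('pics/w3.png',cv2.resize(im,(800,600),interpolation=2))
s=status.get_state();print(s['clock'],s['tcp_pos'],s['orientation'],s['joint_pos'],s['finger_gap'],s['wrist_force'])
print(2*np.arctan2(s['orientation'][2],s['orientation'][1])-np.pi)
for P in [(0.4583,0.1495,.025),(0.6836,0.2841,.025)]:print(project_fish(c,P)*1.5625)
E
```

```text
5.7167 [0.5701234  0.21497792 0.07926367] [-5.24745768e-04 -2.62384763e-01  9.64963191e-01 -3.07687835e-05] [ 2.28958120e-01  4.68950895e-01 -1.26798767e-01  9.76093208e-01
 -9.98307586e-05 -3.02027355e-01] 0.022419048658800643 [ 0.17583383 -0.300023   -2.16846119]
0.5309855274890367
[402.85895667  29.54988214]
[406.70974062 548.32792493]
```

View pics/w3.png

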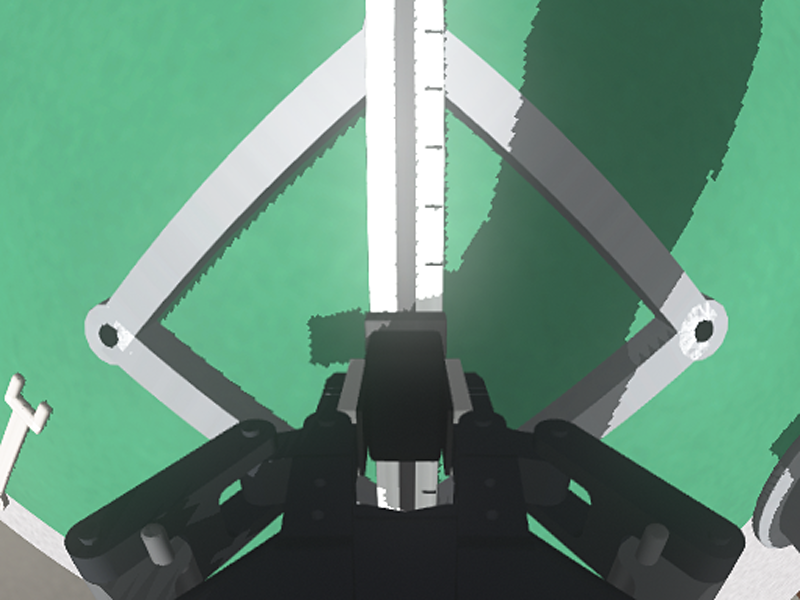

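The rule lies along the tool axis, with its centreline at column 405, so it covers both short-diagonal holes symmetrically. The other two holes show at (109,334) and (704,330). I'll lower it and release.

Call:
{"fn": "apply_moves", "kwargs": {"moves": [0,0.08,-0.4,0,0,0.005,0,0.08,-0.7,0,0,0.005,0,0.08,-0.85,0,0,0.005,0,0.08,-0.95,0,0,0.005,0,0.08,-0.98,0,0,0.005,0,0.08,-0.98,0,0,0.005,0,0.08,-0.98,0,0,0.005,0,0.08,-0.98,0,0,0.005]}}

```text
clock: 6.38
tcp_pos: [0.5698, 0.2174, 0.0552]
orientation: [-0.0, -0.265, 0.964, -0.0]
wrist_force: [-4.9, -2.3, 5.5]
finger_gap: 0.0227
grip_force: 60.5
```

Call:
{"fn": "apply_moves", "kwargs": {"moves": [0,0,0,0,0,0,0,0,0,0,0,0,0,0,0,0,0,0,0,0,0,0,0,0,0,0,0,0,0,0,0,0,0,0,0,0,0,0,0,0,0,0,0,0,0,0,0,0,0,0,0,0,0,0,0,0,0,0,0,0,0,0,0,0,0,0,0,0,0,0,0,0,0,0,0,0,0,0,0,0,0,0,0,0,0,0,0,0,0,0,0,0,0,0,0,0,0,0,0,0,0,0,0,0,0,0,0,0], "claw": 50}}

```text
clock: 7.88
tcp_pos: [0.5704, 0.2177, 0.0548]
orientation: [-0.0, -0.265, 0.964, 0.0]
wrist_force: [-0.0, -0.1, 1.0]
finger_gap: 0.0423
grip_force: 0.0
```

```bash
python3 - <<'E'
from workcell import status, vision
import cv2,pickle
from h import *
d={n:vision.read_camera(n) for n in("scene","side","wrist")};pickle.dump(d,open('c4.pkl','wb'))
a=cv2.resize(d['scene']['image'][130:280,260:460],(400,300),interpolation=2);b=cv2.resize(d['side']['image'][90:240,120:320],(400,300),interpolation=2)
w=cv2.resize(d['wrist']['image'],(400,300));cv2.imwrite('pics/c4.png',np.vstack([np.hstack([a,b]),np.hstack([w,w*0])]))
s=status.get_state();print(s['clock'],s['tcp_pos'],s['joint_pos'],s['finger_gap'],s['wrist_force'])
E
```

```text
8.0333 [0.57033741 0.21768119 0.05480983] [ 2.33130687e-01  4.92243057e-01 -1.55172081e-01  9.23419191e-01
  1.04241976e-04 -3.04011599e-01] 0.042744424875809796 [ 0.66021888 -0.03889939  0.09485843]
```

View pics/c4.png

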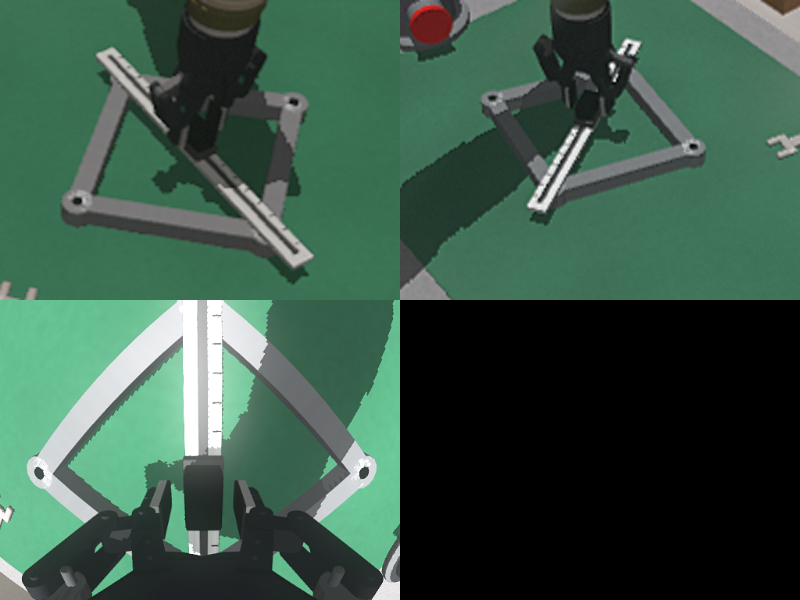

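The crops show the rule released and lying across both short-diagonal lugs, passing over (124,80) and (267,232) in the top-left crop. It has been still for over 1 s. Next I'll regrip, lift, and turn it onto the long diagonal.

Call:
{"fn": "apply_moves", "kwargs": {"moves": [0,0,0,0,0,0,0,0,0,0,0,0,0,0,0,0,0,0,0,0,0,0,0,0,0,0,0,0,0,0,0,0,0,0,0,0,0,0,0,0,0,0,0,0,0,0,0,0,0,0,0.5,0,0,0,0,0,1,0,0,0,0,0,1.5,0,0,0,0,0,2,0,0,0], "claw": 0}}

```text
clock: 9.03
tcp_pos: [0.5698, 0.2174, 0.1043]
orientation: [-0.001, -0.265, 0.964, -0.0]
wrist_force: [0.2, 0.2, -2.2]
finger_gap: 0.0225
grip_force: 59.0
```

Call:
{"fn": "apply_moves", "kwargs": {"moves": [0,0,0,0,0,0.05,0,0,0,0,0,0.12,0,0,0,0,0,0.22,0,0,0,0,0,0.32,0,0,0,0,0,0.42,0,0,0,0,0,0.52,0,0,0,0,0,0.62,0,0,0,0,0,0.72,0,0,0,0,0,0.82,0,0,0,0,0,0.92,0,0,0,0,0,1.02,0,0,0,0,0,1.12,0,0,0,0,0,1.22,0,0,0,0,0,1.32,0,0,0,0,0,1.42,0,0,0,0,0,1.5,0,0,0,0,0,1.55,0,0,-0.4,0,0,1.57,0,0,-0.8,0,0,1.57,0,0,-0.8,0,0,1.57]}}

```text
clock: 10.7
tcp_pos: [0.5683, 0.2171, 0.0814]
orientation: [0.002, 0.869, -0.495, -0.002]
wrist_force: [-1.5, -0.1, -1.7]
finger_gap: 0.0231
grip_force: 59.0
```

```bash
python3 - <<'E'
from workcell import status, vision
import cv2,pickle
from h import *
c=vision.read_camera("wrist");pickle.dump(c,open('w5.pkl','wb'))
im=c['image'];cv2.imwrite('pics/w5.png',cv2.resize(im,(800,600),interpolation=2))
s=status.get_state();print(s['clock'],s['tcp_pos'],s['orientation'],s['joint_pos'],s['finger_gap'],s['wrist_force'])
print(2*np.arctan2(s['orientation'][2],s['orientation'][1])-np.pi)
for P in [(0.4932,0.3474,.025),(.6483,.0875,.025),(0.4583,0.1495,.025),(0.6836,0.2841,.025)]:print(project_fish(c,P)*1.5625)
E
```

```text
10.75 [0.5685413  0.21719657 0.08227952] [ 0.0016497   0.86892721 -0.49493431 -0.00167637] [ 2.33147712e-01  4.67918566e-01 -1.20362471e-01  9.87217565e-01
 -1.24507629e-04 -1.87292303e+00] 0.022855900857793637 [-0.52994238  0.15412291 -2.08838285]
-4.1771142762945885
[400.04242229 561.16418428]
[395.8894292  -21.92754783]
[664.93808753 322.53027556]
[133.87289357 324.67727643]
```

View pics/w5.png

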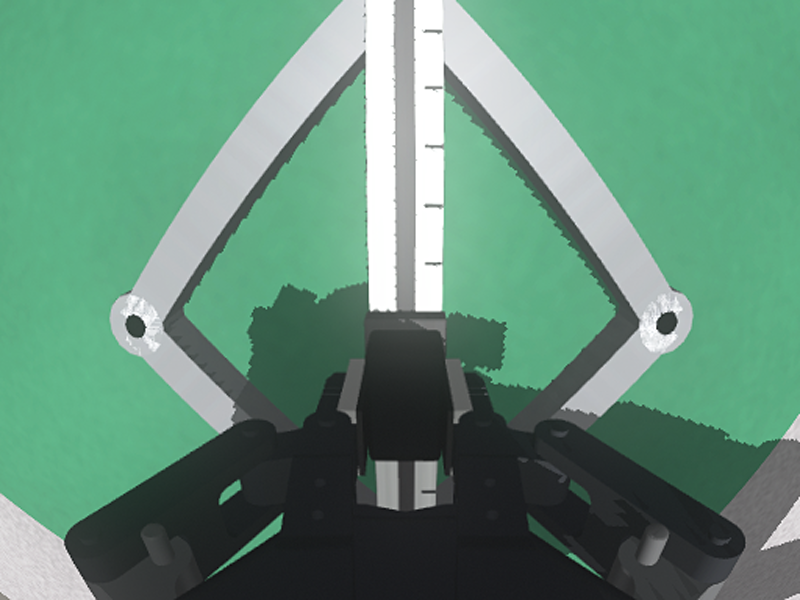

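The holes show at (136,325) and (667,322), as predicted, and the rule lies along column 405 over the long diagonal. It needs a correction of about 2 mm. Then I'll lower, release and retreat.

Call:
{"fn": "apply_moves", "kwargs": {"moves": [0.08,0,-0.4,0,0,0.003,0.08,0,-0.8,0,0,0.003,0.08,0,-1,0,0,0.003,0.08,0,-1.1,0,0,0.003,0.08,0,-1.17,0,0,0.003,0.08,0,-1.17,0,0,0.003,0.08,0,-1.17,0,0,0.003,0.08,0,-1.17,0,0,0.003]}}

```text
clock: 11.42
tcp_pos: [0.5727, 0.2178, 0.0559]
orientation: [-0.0, 0.87, -0.493, 0.0]
wrist_force: [-0.8, -1.2, -2.0]
finger_gap: 0.0229
grip_force: 59.0
```

Call:
{"fn": "apply_moves", "kwargs": {"moves": [0,0,0,0,0,0,0,0,0,0,0,0,0,0,0,0,0,0,0,0,0,0,0,0,0,0,0,0,0,0,0,0,0,0,0,0,0,0,0,0,0,0,0,0,0,0,0,0,0,0,0.3,0,0,0,0,0,1,0,0,0,0,0,2,0,0,0,0,0,4,0,0,0,0,0,6,0,0,0,0,0,8,0,0,0,-2,0,9,0,0,0,-3,0,9,0,0,0,-3,0,9,0,0,0,-3,0,9,0,0,0], "claw": 80}}

```text
clock: 12.92
tcp_pos: [0.496, 0.2181, 0.2838]
orientation: [-0.002, 0.87, -0.493, 0.001]
wrist_force: [0.4, -0.2, -0.4]
finger_gap: 0.0683
grip_force: 0.0
```

```bash
python3 - <<'E'
from workcell import status, vision
import cv2,pickle
from h import *
c=vision.read_camera("wrist");pickle.dump(c,open('w6.pkl','wb'))
im=c['image'];cv2.imwrite('pics/w6.png',cv2.resize(im,(800,600),interpolation=2))
s=status.get_state();print(s['clock'],s['tcp_pos'],s['finger_gap'],s['wrist_force'])
for P in [(0.4932,0.3474,.033),(.6483,.0875,.033),(0.4583,0.1495,.025),(0.6836,0.2841,.025)]:print(project_fish(c,P)*1.5625)
E
```

```text
12.9667 [0.49710976 0.21794432 0.28212129] 0.06874164037645951 [ 0.68645506  0.13261761 -0.55744631]
[335.91515068 368.26960864]
[328.70383832  26.04544669]
[484.77825545 201.48020773]
[191.41581264 206.52727159]
```

View pics/w6.png

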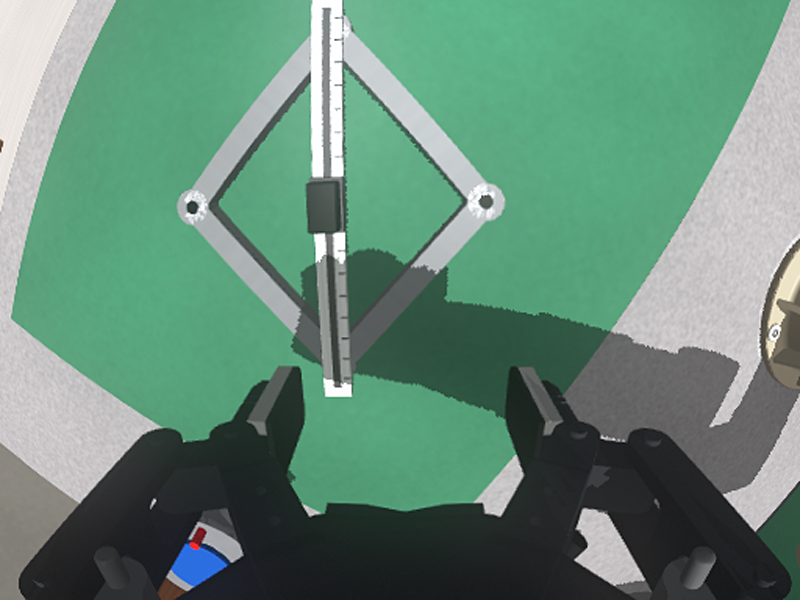

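The rule lies over the long diagonal. Its centreline is at columns 337 and 328, against predicted hole columns of 336 and 329, so it is within about 2 mm, and the gripper is clear.

```bash
python3 -c "
from workcell import job
print(job.hand_in())"
```

```text
the job is handed in; nothing more can be done
None
```

The job is handed in: the long rule lay still and released on the shorter diagonal (about 262 mm) for over a second, and now rests on the longer one (about 303 mm), within about 2 mm of both holes by the wrist camera; the short rule was not touched, but no verdict came back.

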